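# Clear the canister and throw the caddy's lid lever

### The arm

A 6-joint arm with a two-finger parallel gripper is mounted at the origin on the work surface. World frame = base frame: x ahead of the robot, y to its left, z up, the work surface at z = 0. Lengths are in m, angles in degrees, forces in N, time in s.
With the tool pointing down it reaches from about 0.35 to 0.925 m from the base axis. Payload 6.4 kg.
Tool frame: the origin (TCP) lies between the finger pads; the fingertips stand 22 mm ahead of it and the grasp point (between the pads) lies 3 mm ahead of it (bot.tips_ahead is the distance from the TCP to the fingertips, in m); z points along the fingers, y is the direction in which the jaws open and shut (so a half turn about z gives the same grasp; the last joint's range is limited). The gripper opens to 94 mm and grips with 3 to 60 N. Pads are 16 mm wide; open, the fingers measure 119 mm over their backs; the gripper's body (75 mm by 177 mm) begins 78 mm behind the grasp point.
Start: joints at [-82.855, 14.043, 89.255, -0, 76.702, -9.975], TCP at [0.191, -0.621, 0.227] pointing down, gripper open.
Joint ranges: [-179.41, 179.41], [-58.25, 129.5], [7.25, 145.43], [-54.29, 234.29], [11.92, 165.04], [-157.13, 157.13]. Speed limits (degrees/s): [147.25, 147.25, 180, 180, 180, 180].

### API

Orientations are given as [roll, pitch, yaw] about the fixed x, y, z axes, in that order (R = Rz(yaw) Ry(pitch) Rx(roll)).
In Python, from bench import bot, vision gives the robot as it stands.
- The arm moves only by the shell command python3 -m inch 'ROWS' [FORCE]. ROWS is JSON, a list of rows, each a list of 5 numbers: the opening in per cent of the stroke, from 0 (shut) to 100 (fully open), then the shift along the world's x, y, z in cm, then the turn about the world's z in degrees. A call has 1 to 20 rows; each row shifts and turns the commanded pose from where the row before left it; what a row does not reach is not made up. A row lasts 1/8 s, in which the tool goes at most 62.5 mm and 10.7 degrees, less where a joint would pass 70% of its speed; a pose out of reach is approached as far as the arm can. A call with a gripper value outside its range is refused whole. The fingers move at their own pace and stop on an object; FORCE is the grip in N (left out, the last holds). Time passes only in rows, so rows that do not move let the fingers close. It gives the time, the measured TCP pose, the force and the opening at its end, in the units of the state.
- bot.state(): the state, without advancing time (a new reading comes with each control period).
- vision.grab_frame(name): name is "side" or "top"; returns a dict with "frame" (384x512x3 uint8, red, green, blue), "fx", "fy", "cx", "cy" (pixels), "R" (3x3) and "t" (3): a world point X has camera coordinates R X + t. Camera axes: x right, y down, z forward; pixel columns grow to the right and rows downward; lengths in m; the calibration is good to about 2 mm. A picture is of the moment at which its call begins. There is no depth.
- bot.job_done(): hands the job in, once; it reports no verdict.
The state is a dict: "t": time; "joints": joint angles; "joint_velocities": joint speeds; "joint_torque": joint torques, N m; "position": TCP position; "orientation": TCP orientation; "force": force on the tool from outside, world axes, zero at the start; "wrist_torque": the same for the moment, N m; "gripper_width": finger opening in m.
Only numpy, scipy, OpenCV 4.12 (cv2) and the standard library are available. Lean on these libraries where they do the work, as an engineer would, in place of code of your own. Each camera call takes 0.05 s, during which the arm holds its last target. There are 200 camera calls.

### The job

Open the black scraps caddy: the clear canister stands where the lever beside the caddy has to come down, so first push the canister along the bench, upright, out of the lever's way, then push the lever over past its centre until it snaps down towards the robot's side and the lid stays up. Do it all by pushing with the fingers, lifting nothing, never letting the lever hit the canister, and leave the lid itself to the lever. Do not disturb the bowl, the brush or the colander.

Things in the scene. Friction and masses are not known exactly. Their poses are not given: they have to be found in the camera images.
- caddy: Matte black steel caddy, fixed to the bench, 200 (its x) x 160 (its y) mm, 168 mm high with the lid shut. Origin: centre of the box's underside. Its -x side is its front, facing the robot within 0.15 rad. A 6 mm thick foot plate (x -145 to -15, y -80 to -210 mm) reaches out from its right (-y) side and carries the lever's pivot between two steel cheeks, 62 mm high.
- lever (a joint): Lever angle. 0: lid shut, lever leans 0.5 rad from vertical to caddy +x (away from the robot). 0.5: upright. 1.5: thrown, at its stop, leaning 1.0 rad to caddy -x. An over-centre weight drives it to the nearer end: 2 to 4 N at the pad starts it, it goes on by itself from about 0.7 and falls back if let go before.
- lever_tip (a point): Middle of the outer end of the lever's pad, 140 mm from the pivot: 168 mm above the bench when shut, 121 mm when thrown.
- lid (a joint): Angle of the caddy's lid, hinged on the caddy's rear (+x) rim: 0 shut, 1.2 rad fully up. Linked to the lever: lid angle = 0.8 x lever angle.
- canister: Loose clear acrylic canister with ribbed grey twist cap: upright cylinder, 90 mm diameter, 115 mm high, about 0.4 kg. Origin: centre of its underside. It starts 110 to 135 mm from the lever's pivot on the caddy's -x side, blocking the throw: the lever sweeps 25 mm either side of caddy y = -155 mm and up to 130 mm forward of the pivot.
- bowl: Loose white ceramic pinch bowl, 80 mm across, 36 mm high, in front of the caddy on the left. Origin: centre of its underside.
- brush: Loose wooden dish brush, 225 mm long with a round 54 mm head (to its +x), lying bristles down on the bench to the right of the lever. Origin: on the bench under its middle.
- colander: Loose green plastic colander, 200 mm across (260 mm over the handles), 87 mm high, to the left of the caddy. Origin: centre of its underside.
- lever_pivot (a point): The lever is a flat steel bar, 20 mm wide (y), 10 mm thick, with a pedal-like pad at its end: 50 mm wide, 46 mm long, 12 mm thick, 94 to 140 mm from the pivot. This point: the pivot's centre, at caddy x -90, y -155, z 45 mm; axis along the caddy's y. The pad's side is 50 mm from the caddy's wall.
- lid_edge (a point): Middle of the front edge of the lid, a black plate 208 x 168 x 8 mm hinged on the caddy's rear rim.
There are look-alikes about, which are no part of the job. There is more than one size of the canister; the job needs the middle-sized.

How it is judged:
By the outcome, as a careful person would: the job done as asked, in the order asked, and still so for the second after the job is handed in, with the robot touching nothing.
It also fails if it takes over 58 s, if anything falls off the work surface, if the arm or the gripper's body presses on something with over 40 N, if the wrist force passes 120 N, or if a joint passes its speed limit or range.

## Working session

There is one attempt and no reset: what is moved stays moved. The work goes in short steps, Python scripts to look and compute and a shell command to move; the robot and the scene stay as the last step left them, time stands still between calls to the robot, and variables do not carry over. Pictures are saved under pics/ and viewed, about 8 in all and at most 12, crops included, and the job is handed in when it is done.

```bash
mkdir -p pics; ls; cat > h.py <<'E'
import numpy as np, cv2
from bench import bot, vision
def grab(n,save=None):
    f=vision.grab_frame(n)
    if save: cv2.imwrite('pics/'+save,f['frame'][:,:,::-1])
    return f
def ray(f,u,v):
    R=np.array(f['R']);t=np.array(f['t'])
    return -R.T@t, R.T@np.array([(u-f['cx'])/f['fx'],(v-f['cy'])/f['fy'],1])
def plane(f,u,v,z):
    o,d=ray(f,u,v); return o+d*(z-o[2])/d[2]
def proj(f,X):
    c=np.array(f['R'])@np.array(X,float)+np.array(f['t']); return [round(f['fx']*c[0]/c[2]+f['cx'],1),round(f['fy']*c[1]/c[2]+f['cy'],1)]
E
python3 - <<'E'
from h import *
for n in ('top','side'):
    f=grab(n,n+'0.png'); o,d=ray(f,f['cx'],f['cy']); print(n,o.round(3),d.round(3),f['fx'])
print(bot.state())
E
```

```text
pics
top [0.418 0.054 1.088] [ 0.166  0.011 -0.986] 417.16960975680973
side [ 0.491 -0.751  0.688] [ 0.094  0.818 -0.567] 392.5160016521333
{'t': 0.1, 'joints': array([-8.28571767e+01,  1.40788678e+01,  8.93192498e+01, -1.69150511e-03,
        7.67014750e+01, -9.97545861e+00]), 'joint_velocities': array([-0.06571486, -0.11579335, -0.15789996,  0.08381227, -0.06189266,
       -0.03011524]), 'joint_torque': array([ 1.03649687e-03, -4.16906440e+01, -3.15528095e+01,  6.86199171e-02,
        3.09514068e-02, -5.48746550e-05]), 'position': array([ 0.19125493, -0.62068628,  0.22645706]), 'orientation': array([-1.79901628e+02, -1.56314663e-02,  1.71186590e+01]), 'force': array([ 0.04672365, -0.65696479, -0.6200772 ]), 'wrist_torque': array([0.00486476, 0.04780387, 0.02111315]), 'gripper_width': 0.09411539892678542}
```

View pics/top0.png

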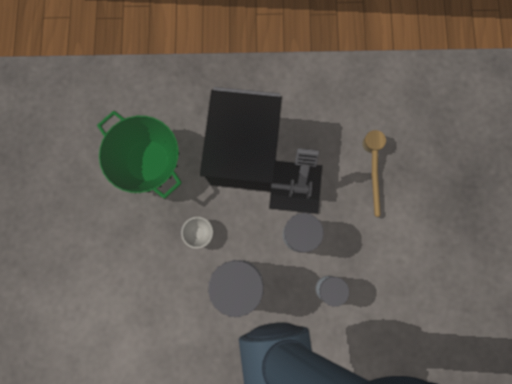

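View pics/side0.png

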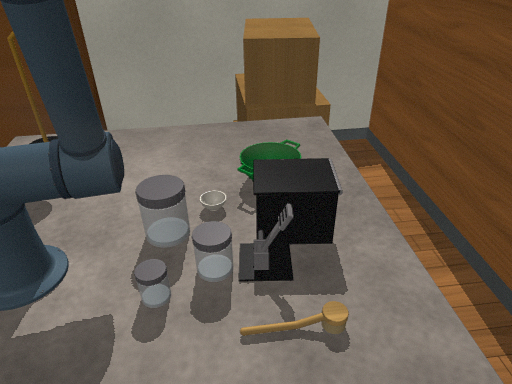

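The top view (up = +x, left = +y) shows the lid at about (242,138), the lever pad at (307,157) and the foot plate with corners near (323,165) and (319,213). The middle canister's cap is at (304,233), the small one at (333,291), the large one at (236,289), the bowl at (197,233) and the brush at x≈376. The side view agrees.

```bash
python3 - <<'E'
from h import *
f=grab('top'); im=f['frame']; g=im.max(2)
m=((g<30)*255).astype(np.uint8)
n,l,s,c=cv2.connectedComponentsWithStats(m)
for i in range(1,n):
    if s[i,4]>150: print('dark',s[i],c[i].round(1))
print('cap rgb',im[233,304],'bench',im[260,280],'plate',im[205,300],'lid',im[130,240])
for name,(u,v),z in [('can',(304,233),.115),('small',(333,291),.08),('large',(236,289),.15),('pad end',(308,150),.168),('pivot',(301,188),.045),('plate FR',(319,213),.006),('plate BR',(323,165),.006),('plate FL',(270,208),.006),('lid BL',(212,92),.168),('lid BR',(281,97),.168),('lid FL',(202,178),.168),('lid FR',(271,185),.168),('brush end',(377,214),.02),('brush head',(375,141),.04),('bowl',(197,233),.036)]:
    print(name,plane(f,u,v,z).round(3))
a=im[85:315,180:390]; a=np.clip(a.astype(float)*2,0,255).astype(np.uint8)
cv2.imwrite('pics/c1.png',cv2.resize(a[:,:,::-1],None,fx=2.6,fy=2.6,interpolation=cv2.INTER_CUBIC))
E
```

```text
cap rgb [91 89 93] bench [115 109 104] plate [40 40 40] lid [34 35 35]
can [ 0.469 -0.045  0.115]
small [ 0.334 -0.113  0.08 ]
large [0.346 0.111 0.15 ]
pad end [ 0.653 -0.055  0.168]
pivot [ 0.585 -0.048  0.045]
plate FR [ 0.525 -0.097  0.006]
plate BR [ 0.653 -0.112  0.006]
plate FL [0.54  0.03  0.006]
lid BL [0.795 0.164 0.168]
lid BR [0.78  0.004 0.168]
lid FL [0.591 0.185 0.168]
lid FR [0.573 0.031 0.168]
brush end [ 0.52  -0.243  0.02 ]
brush head [ 0.707 -0.243  0.04 ]
bowl [0.476 0.215 0.036]
```

View pics/c1.png

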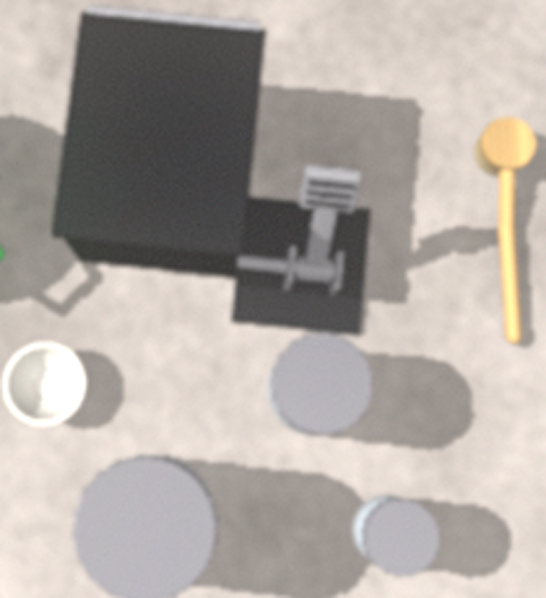

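```bash
python3 -m inch '[[53,1.75,4.02,0,4.15],[53,1.75,4.02,0,4.15],[53,1.75,4.02,0,4.15],[53,1.75,4.02,0,4.15],[53,1.75,4.02,0,4.15],[53,1.75,4.02,0,4.15],[53,1.75,4.02,0,4.15],[53,1.75,4.02,0,4.15],[53,1.75,4.02,0,4.15],[53,1.75,4.02,0,4.15],[53,1.75,4.02,0,4.15],[53,1.75,4.02,0,4.15],[53,1.75,4.02,0,4.15],[53,1.75,4.02,0,4.15],[53,1.75,4.02,0,4.15],[53,1.75,4.02,0,4.15],[53,0,0,0,0],[53,0,0,0,0]]'
python3 - <<'E'
from h import *
f=grab('top','t1.png'); s=grab('side','s1.png')
cv2.imwrite('pics/b1.png',np.hstack([f['frame'][60:340,150:400],s['frame'][100:380,120:400]])[:,:,::-1])
print(proj(s,[.471,.023,.205]),proj(s,[.469,-.045,.115]))
E
```

```text
t: 2.4
position: [0.471, 0.0217, 0.2272]
orientation: [-180.0, 0.0, 83.5]
force: [0.2, -0.3, 0.6]
gripper_width: 0.0499
[np.float64(207.2), np.float64(184.3)] [np.float64(210.5), np.float64(233.2)]
```

View pics/b1.png

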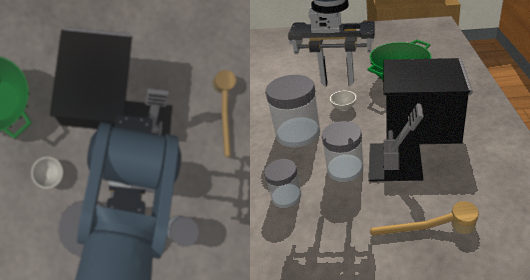

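The side view (left half of the crop is the top view) shows the fingers behind the canister; its cap is at full-image (212,235), where my estimate projects to (210,233). On this side the gripper body would pass close to both the tall canister and the lid. I'll push from the right towards +y instead, cradling the canister between the two fingertips, where there is more room.

```bash
python3 -m inch '[[53,-0.35,-3.35,0,0],[53,-0.35,-3.35,0,0],[53,-0.35,-3.35,0,0],[53,-0.35,-3.35,0,0],[53,0,0,0,0],[53,0,0,-2.5,0],[53,0,0,-2.5,0],[53,0,0,-2.5,0],[53,0,0,-2.5,0],[53,0,0,-2.5,0],[53,0,0,-2.5,0],[53,0,0,-2.2,0],[53,0,0,0,0]]'
python3 - <<'E'
from h import *
s=grab('side','s2.png'); cv2.imwrite('pics/s2c.png',cv2.resize(s['frame'][120:340,100:340,::-1],None,fx=2,fy=2))
E
```

```text
t: 4.12
position: [0.4559, -0.1109, 0.054]
orientation: [-179.8, -0.1, 83.5]
force: [-0.2, 1.0, -0.9]
gripper_width: 0.0502
```

View pics/s2c.png

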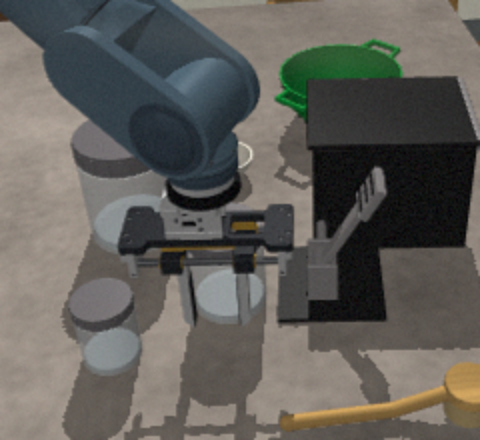

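The fingers are at crop x≈187 and 244, just in front of the canister base at (230,296), and the body is clear of everything. Next is a slow push to +y.

```bash
python3 -m inch '[[53,0.09,0.8,0,0],[53,0.09,0.8,0,0],[53,0.06,0.5,0,0],[53,0.06,0.5,0,0],[53,0.09,0.8,0,0],[53,0.09,0.8,0,0],[53,0.09,0.8,0,0],[53,0.09,0.8,0,0],[53,0.09,0.8,0,0]]' && python3 -m inch '[[53,0.09,0.8,0,0],[53,0.09,0.8,0,0],[53,0.09,0.8,0,0],[53,0.09,0.8,0,0],[53,0.09,0.8,0,0],[53,0.06,0.5,0,0],[53,0.04,0.3,0,0],[53,0,0,0,0],[53,-0.05,-0.5,0,0],[53,-0.1,-1,0,0],[53,0,0,0,0]]'
python3 - <<'E'
from h import *
s=grab('side','s3.png'); cv2.imwrite('pics/s3c.png',cv2.resize(s['frame'][120:340,100:340,::-1],None,fx=2,fy=2))
E
```

```text
t: 5.3
position: [0.4651, -0.0461, 0.0559]
orientation: [180.0, 0.1, 83.6]
force: [-1.3, -5.2, 4.5]
gripper_width: 0.0499
t: 6.68
position: [0.4682, -0.0134, 0.055]
orientation: [-179.9, -0.0, 83.4]
force: [0.8, -0.0, 0.3]
gripper_width: 0.0497
```

View pics/s3c.png

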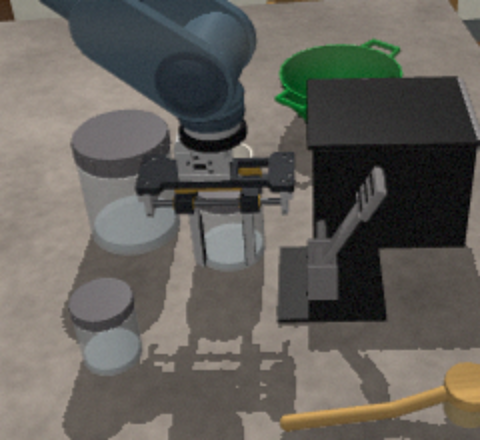

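The canister is upright and well left of the lever line; base at crop (230,248). Next I lift off, close the fingers, back away enough to see, and measure the canister.

```bash
python3 -m inch '[[53,0,0,1.5,0],[53,0,0,3,0],[53,0,0,4,0],[53,0,0,4,0],[53,0,0,4,0],[53,0,0,4,0],[0,0,0,1,0],[0,1.5,-1.3,0,0],[0,3.5,-1.3,0,0],[0,4,-1.3,0,0],[0,4,-1.3,0,0],[0,4,0,0,0],[0,3.6,0,0,0],[0,1.5,0,0,0],[0,0,0,0,0],[0,0,0,0,0]]' 10
python3 - <<'E'
from h import *
f=grab('top','t4.png'); s=grab('side','s4.png')
cv2.imwrite('pics/b4.png',np.hstack([cv2.resize(f['frame'][60:340,150:400],None,fx=1.5,fy=1.5),cv2.resize(s['frame'][60:340,120:380],None,fx=1.5,fy=1.5)])[:,:,::-1])
for X in ([.478,.037,.115],[.478,.037,0],[.659,-.056,.168],[.689,-.065,.25]): print(X,proj(f,X),proj(s,X))
E
```

```text
t: 8.72
position: [0.689, -0.0648, 0.2697]
orientation: [-179.9, -0.0, 83.5]
force: [1.1, 0.5, 0.4]
gripper_width: 0.0005
[0.478, 0.037, 0.115] [np.float64(268.4), np.float64(229.3)] [np.float64(213.0), np.float64(211.9)]
[0.478, 0.037, 0] [np.float64(267.7), np.float64(232.0)] [np.float64(216.4), np.float64(247.0)]
[0.659, -0.056, 0.168] [np.float64(308.6), np.float64(147.3)] [np.float64(293.8), np.float64(210.1)]
[0.689, -0.065, 0.25] [np.float64(316.8), np.float64(123.2)] [np.float64(310.2), np.float64(180.0)]
```

View pics/b4.png

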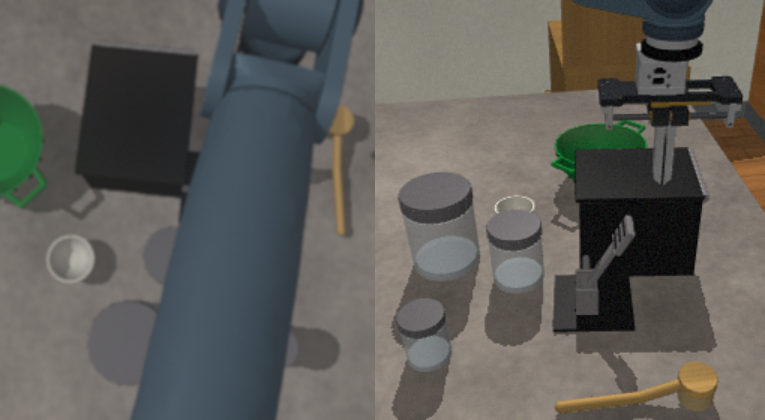

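The side view shows the canister cap top at full-image (213,~210). The fingers are closed behind and above the lever pad, whose tip is at (289,207). I'll check the canister's clearance numerically.

```bash
python3 - <<'E'
from h import *
t=cv2.imread('pics/t4.png')[:,:,::-1]; s=cv2.imread('pics/s4.png')[:,:,::-1]
f=vision.grab_frame('top'); g=vision.grab_frame('side')
print('top row230',[int(x) for x in t[230,236:272].mean(1)])
print('side row210',[int(x) for x in s[212,188:236].mean(1)]); print('side col213',[int(x) for x in s[194:232,213].mean(1)])
for X in ([.473,.047,.115],[.473,.092,.115],[.478,.037,.115]): print(X,proj(f,X),proj(g,X))
E
```

```text
top row230 [116, 117, 115, 115, 116, 115, 115, 113, 108, 101, 97, 97, 96, 97, 96, 97, 97, 96, 97, 96, 96, 96, 96, 96, 95, 97, 95, 89, 81, 78, 77, 78, 79, 81, 81, 80]
side row210 [131, 131, 132, 133, 131, 130, 95, 113, 114, 116, 115, 114, 115, 116, 113, 118, 119, 116, 116, 117, 119, 116, 120, 121, 120, 117, 121, 120, 118, 123, 125, 123, 119, 122, 128, 128, 125, 125, 123, 123, 130, 72, 43, 99, 119, 121, 120, 126]
side col213 [143, 143, 144, 144, 144, 134, 113, 117, 116, 116, 118, 120, 118, 118, 119, 117, 120, 120, 117, 120, 120, 119, 117, 121, 124, 126, 76, 60, 62, 64, 59, 57, 63, 100, 113, 114, 114, 117]
[0.473, 0.047, 0.115] [np.float64(264.1), np.float64(231.5)] [np.float64(210.9), np.float64(209.7)]
[0.473, 0.092, 0.115] [np.float64(244.8), np.float64(231.7)] [np.float64(210.3), np.float64(199.5)]
[0.478, 0.037, 0.115] [np.float64(268.4), np.float64(229.3)] [np.float64(213.0), np.float64(211.9)]
```

Both views agree: canister at (0.473, 0.047), 82 mm beside the lever line, 12 mm clear of the sweep. I'll descend behind the pad and push.

```bash
python3 -m inch '[[0,0,0,-2,0],[0,0,0,-3,0],[0,0,0,-3,0],[0,0,0,-2,0],[0,0,0,-0.6,0],[0,0,0,0,0]]' && python3 -m inch '[[0,-0.8,0.09,0,0],[0,-0.8,0.09,0,0],[0,-0.8,0.09,0,0],[0,-0.8,0.09,0,0],[0,-0.8,0.09,0,0],[0,-0.8,0.09,0,0]]'
python3 - <<'E'
from h import *
s=grab('side','s5.png'); cv2.imwrite('pics/s5c.png',s['frame'][60:340,120:400,::-1])
E
```

```text
t: 9.68
position: [0.69, -0.0651, 0.1646]
orientation: [180.0, 0.0, 83.5]
force: [0.5, -1.2, 0.9]
gripper_width: 0.0007
t: 10.42
position: [0.6423, -0.0598, 0.1659]
orientation: [179.8, 0.0, 83.5]
force: [3.9, -0.3, 2.6]
gripper_width: 0.0004
```

View pics/s5c.png

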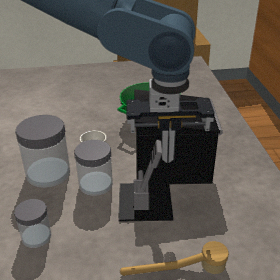

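The finger at crop (168,140) is behind the pad, the lever is lifting, and the force is about 4 N. I'll continue past centre.

```bash
python3 -m inch '[[0,-0.8,0.09,0,0],[0,-0.8,0.09,0,0],[0,-0.8,0.09,0,0],[0,-0.8,0.09,0,0],[0,-0.8,0.09,0,0],[0,-0.8,0.09,0,0],[0,-0.8,0.09,0,0],[0,-0.8,0.09,0,0],[0,-0.8,0.09,0,0],[0,-0.5,0.05,0,0],[0,0,0,0,0],[0,0,0,0,0],[0,0,0,0,0],[0,0,0,0,0]]'
python3 - <<'E'
from h import *
s=grab('side','s6.png'); cv2.imwrite('pics/s6c.png',s['frame'][60:340,120:400,::-1])
E
```

```text
t: 12.22
position: [0.565, -0.051, 0.1644]
orientation: [-180.0, 0.0, 83.5]
force: [-0.1, -0.9, -0.1]
gripper_width: 0.0005
```

View pics/s6c.png

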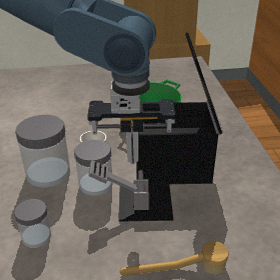

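The lever is thrown (pad at crop (100,172)) and the lid is up. I'll withdraw upward and check.

```bash
python3 -m inch '[[0,0,0,1.5,0],[0,0,0,3,0],[0,0,0,3,0],[0,0,0,3,0],[0,-1,-1,2,0],[0,-3,-3,0,0],[0,-3,-4,0,0],[0,-3,-5,0,0],[0,-2,-5,0,0],[0,-1,-5,0,0],[0,-1,-4,0,0],[0,0,-3,0,0],[0,0,0,0,0],[0,0,0,0,0]]'
python3 - <<'E'
from h import *
f=grab('top','t7.png'); s=grab('side','s7.png')
cv2.imwrite('pics/b7.png',np.hstack([f['frame'][60:340,80:420],s['frame'][60:340,60:400]])[:,:,::-1])
c=lambda a,u,z:np.array([.692,.096,0])+[.9936*a+.113*u,-.113*a+.9936*u,z]
for th in (0.,1.5):
    x=-.090+.14*np.sin(.5-th); print('tip',proj(f,c(x,-.155,.045+.14*np.cos(.5-th))),proj(s,c(x,-.155,.045+.14*np.cos(.5-th))))
E
```

```text
t: 14.02
position: [0.4245, -0.3504, 0.2895]
orientation: [-180.0, -0.0, 83.5]
force: [-0.2, -0.2, 0.4]
gripper_width: 0.0005
tip [np.float64(308.4), np.float64(150.4)] [np.float64(290.5), np.float64(210.3)]
tip [np.float64(299.6), np.float64(233.1)] [np.float64(209.7), np.float64(228.5)]
```

View pics/b7.png

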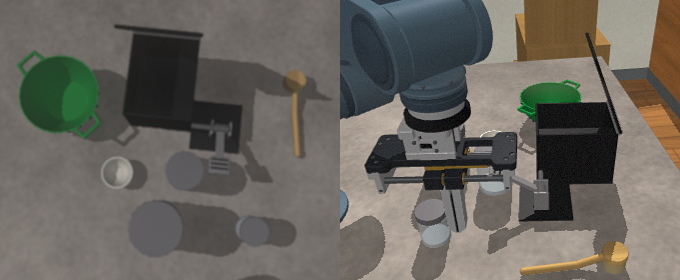

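The top view shows the lever tip at full-image (299,233), where a fully thrown lever projects to (299.6,233.1). The lid is up, the canister is upright at (264,230) clear of the pad, and the bowl (196,232), brush and colander have not moved.

```bash
python3 -c "
from bench import bot
print(bot.job_done())"
```

```text
the job is handed in; nothing more can be done
None
```

The caddy is open. I cradled the middle-sized canister between the fingertips and slid it about 9 cm to the left, upright, to 82 mm beside the lever's line. I then pushed the lever pad from behind with the closed fingers until it went past centre and snapped down, and withdrew the arm.

The last checks before hand-in, at about 14 s:
- **Lever and lid:** the lever tip sits at pixel (299,233), matching the 1.5 rad stop I predicted. The lid is up.
- **Canister:** it is upright, about 12 mm clear of the lever's sweep.
- **Other items:** the bowl and brush are at their starting pixels, and the colander looks unmoved by eye.
- **Robot:** it touches nothing. No reading I took passed about 7 N, though I only read the force at the end of each move.

No checks failed. One early hand estimate of the canister's end position was about 10 mm off, so I measured it again in both views before throwing the lever.

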